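# Unlock the specimen dish from its spring bayonet stand and hold it up level

### The arm

A 6-joint arm with a two-finger parallel gripper is mounted at the origin on a cart in front of the work surface, level with it; the furniture and walls round the work are solid. World frame = base frame: x ahead of the robot, y to its left, z up, the work surface at z = 0. Lengths are in m, angles in rad, forces in N, time in s.
With the tool pointing down it reaches from about 0.3 to 0.85 m from the base axis. Payload 4.2 kg.
Tool frame: the origin (TCP) lies on the centre line of the jaws, within the pads' length; the fingertips stand ahead of it and the grasp point (between the pads) lies 3 mm ahead of it (manip.tips_ahead is the z of the fingertips in the tool frame, in m); z points along the fingers, y is the line along which they close (so a half turn about z gives the same grasp; the last joint's range is limited). The gripper opens to 91 mm and grips with 3 to 60 N. Pads are 32 mm wide; open, the fingers measure 118 mm over their backs; the gripper's body (76 mm by 178 mm) begins 60 mm behind the grasp point.
Start: joints at [1.094, 0.32, 1.565, -0, 1.257, -0.02], TCP at [0.254, 0.516, 0.236] pointing down, gripper open.
Joint ranges: [-3.11, 3.11], [-0.84, 2.01], [0.21, 2.61], [-1.34, 4.49], [0.05, 2.63], [-2.56, 2.56]. Speed limits (rad/s): [2.57, 2.57, 3.14, 3.14, 3.14, 3.14].

### API

Orientations are given as [roll, pitch, yaw] about the fixed x, y, z axes, in that order (R = Rz(yaw) Ry(pitch) Rx(roll)).
In Python, from rig import manip gives the robot as it stands.
- The arm moves only by the tool send_rows, never from a script. Its argument "moves" is a list of rows, each an object with "grip": the closure, from -1 (fully open) to 1 (shut); "xyz": the shift along the world's x, y, z in units of 30 mm (1.0 is 30 mm), a list of three; "roll": the turn about the world's z in units of 5 degrees (1.0 is 5 degrees). A call has 1 to 20 rows; each row is the pose to reach, as a shift and turn from the pose commanded when the call began; what a row does not reach only later rows make up. A row lasts 1/12 s, in which the tool goes at most 41.7 mm and 7.16 degrees, less where a joint would pass 70% of its speed; a pose out of reach is approached as far as the arm can. A call with a gripper value outside its range is refused whole. The fingers move at their own pace and stop on an object; "force" is the grip in N (left out, the last holds). Time passes only in rows, so rows that repeat a pose let the fingers close. It gives the time, the measured TCP pose, the force, the opening and the grip force at its end, in the units of the state.
- manip.state(): the state, without advancing time (a new reading comes with each control period).
- manip.get_image(name): name is "scene" or "top"; returns a dict with "image" (384x512x3 uint8, red, green, blue), "z_map" (384x512 float32, m along the optical axis (not along the pixel's ray), 0 where there is no reading), "intrinsics" (3x3 intrinsics, pixels), "rvec" (rotation vector, rad) and "tvec" (3), from world to camera coordinates, as OpenCV has them. Camera axes: x right, y down, z forward; pixel columns grow to the right and rows downward; lengths in m; the calibration is good to about 2 mm. A picture is of the moment at which its call begins.
- manip.finish_job(): hands the job in; it is judged then, once.
The state is a dict: "time": time; "joint_positions": joint angles; "qvel": joint speeds; "tau": joint torques, N m; "ee_pos": TCP position; "orientation": TCP orientation; "force": force on the tool from outside, world axes, zero at the start; "wrist_torque": the same for the moment, N m; "finger_gap": finger opening in m; "finger_force": force on a finger pad.
Only numpy, scipy, OpenCV 4.12 (cv2) and the standard library are available. Lean on these libraries where they do the work, as an engineer would, in place of code of your own. Each camera call takes 0.05 s, during which the arm holds its last target. There are 200 camera calls.

### The job

The wooden specimen dish is locked on its stand by a spring bayonet: grip the dish by its two flats, press it straight down until it is fully down, give it a quarter turn anticlockwise (seen from above) while it is held down, and lift it off. The stone ball lies loose in it and must stay in the middle of the level dish the whole time, clear of the rim and untouched by the robot; leave everything else on the desk where it is. Finish still holding the dish level and still above its stand, with its foot about 10 cm clear of the stand's top: do not put it down or let go.

Things in the scene. Friction and masses are not known exactly. Their poses are not given: they have to be found in the camera images.
- stand: Specimen stand, dark steel, fixed, cannot slip: flat round foot of 110 mm diameter, 13 mm high, then an upright column of 52 mm diameter up to 58 mm above the desk. Origin: centre of its underside, on the desk; z up. At the start it carries the dish, locked by a spring bayonet.
- stand_top (a point): Centre of the keyed hole in the column's flat top, 58 mm above the stand's origin, on its axis: a round hole of 26 mm diameter with two slots facing each other, 10.5 mm wide, which reach 21.5 mm from the axis along the stand's +x and -x. Turned to them the dish lifts straight out. The dish plays about 2 mm sideways in the hole.
- stand_recess (a point): Under the top plate, on the stand's +y side, one of two recesses 4 mm deep (the other on -y) in which the dish's lugs are caught. Pressed down more than 4 mm (best 6 to 7) the lugs come free and can turn 90 degrees anticlockwise seen from above (+yaw) to the slots; a stop ends the turn about 4 degrees past mid-slot. Clockwise is blocked.
- dish: Dish of pale wood, 67 mm diameter, 150 g, on a steel spigot, loose. Origin: centre of the spigot's underside; z up its axis. Wood from 23 to 51 mm (rim) above the origin; spigot 22 mm diameter, with two lugs 8 mm wide, 2 to 7 mm above the origin, to 19 mm from the axis along the dish's +x and -x. Locked: origin 45 mm above the desk, yaw 90 degrees less than the stand's.
- dish_grip (a point): On the dish's axis, 41 mm above its origin, level with the middle of the grip: two flats for the fingers, 60 mm apart, 30 mm long, facing the dish's +y and -y, from 31 to 51 mm above its origin. Close the gripper along the dish's y axis. Below the flats only the column and the flat foot stand, so the fingertips may reach 25 mm lower than the flats.
- dish_middle (a point): Lowest point of the dish's hollow, on its axis, 40 mm above the dish's origin, where the ball rests. The hollow is a shallow bowl of 54 mm diameter, about 5 mm deep (curvature radius 70 mm) within a low rim.
- ball_center (a point): Centre of the loose polished stone ball, 22 mm diameter, 16 g, that lies in the dish's hollow: its centre is level with the rim, its top 11 mm above the rim. It rolls freely.
- pad (a joint): Sprung pad in the stand on which the dish's spigot rests: 0 with the dish locked, grows as it is pressed, 0.007 m fully down (hard stop), -0.005 with the dish off. Spring 700 N/m, about 5 N up at 0 and 10 N fully down; besides the dish's weight it takes about 4 N to start it and 9 N fully down. At the slots it would push the dish up.
- spare_dish: Bystander: a second, empty dish of the same shape, turned upside down on its rim, spigot upward, 51 mm high; near the stand, to its left. Origin: centre of its underside.
- magnifier: Bystander: brass-rimmed magnifier with a black grip, 81x172x13 mm, lying in front on the right.
- eraser: Bystander: eraser in a card sleeve, 23x50x12 mm, lying just in front of the stand.
- fountain_pen: Bystander: fountain pen, 134 mm long, 14 mm thick, lying at the left.
- notebook: Bystander: pocket notebook with an elastic band, 141x91x14 mm, lying behind the stand.
- clip_tin: Bystander: round tin with a lid, 68 mm diameter, 30 mm high, behind the stand on the right.
- ball: The same stone ball as a body; its origin, 11 mm from its centre, turns with it as it rolls, so use point ball_center for its place.
Not all that is in view belongs to the job. What is shaped like the stand but green is not meant.

How it is judged:
On the way, in this order (a step that is already met when the one before it is completed fails the run):
1. the dish, still in its locked direction, is pressed fully down on the sprung pad by the fingers (value of joint pad above 0.0055 m and angle between the x axis of dish and the y axis of stand, either way round below 0.25 rad and contact force between the fingers and dish above 1 N), for 0.15 s.
2. the dish is turned a quarter, its lugs at the slots, still down in the stand (angle between the x axis of dish and the x axis of stand, either way round below 0.12 rad and z of dish in the frame of stand below 0.05 m), for 0.05 s.
At the end, for the whole second after the job is handed in: Fingers hold the dish over its stand (within 5 cm), foot 6.5 to 15 cm above the stand top, a quarter turn from the locked direction (within 14 degrees), level within 4 degrees, at rest, not touching the stand; ball within 8 mm of the middle; bystanders within 2 cm of their places (z of dish in the frame of stand between 0.123 and 0.208 m and horizontal distance between dish and stand below 0.05 m and angle between the x axis of dish and the x axis of stand, either way round below 0.25 rad and angle between dish's own z axis and vertical below 0.07 rad and contact force between the fingers and dish above 1.5 N and contact force between dish and stand below 0.05 N and horizontal distance between ball_center and dish_middle below 0.008 m and distance between ball_center and dish_middle below 0.015 m and linear speed of dish below 0.02 m/s and distance of each of spare_dish, magnifier, eraser, fountain_pen, notebook, clip_tin from where it was at the start of the episode below 0.02 m); the arm keeps its last pose, push and grip.
It fails at once if the ball rolls to the rim or leaves the dish (more than 13 mm from the middle) (horizontal distance between ball_center and dish_middle above 0.013 m).
It fails at once if the dish is tilted more than 8 degrees (angle between dish's own z axis and vertical above 0.14 rad).
It fails at once if the robot touches the ball (contact force between any of the fingers, the arm and ball above 0.3 N).
It fails at once if a bystander is pushed away (distance of any of spare_dish, magnifier, eraser, fountain_pen, notebook, clip_tin from where it was at the start of the episode above 0.02 m).
It also fails if it takes over 45 s, if anything falls off the work surface, if the arm or the gripper's body presses on something with over 40 N, if the wrist force passes 120 N, or if a joint passes its speed limit or range.

## Working session

There is one attempt and no reset: what is moved stays moved. The work goes in short steps, Python scripts to look and compute and a tool call to move; the robot and the scene stay as the last step left them, time stands still between calls to the robot, and variables do not carry over. Pictures are saved under pics/ and viewed, at most 10 in all, crops included, and the job is handed in when it is done.

Besides the shell and the picture viewer there is one more tool, called after "Emit:" as name(argument=value, ...) on one line, values as JSON. send_rows: Moves the arm, as the interface text tells. Its arguments: {"type":"object","properties":{"moves":{"type":"array"},"force":{"type":"number"}},"required":["moves"]}

```bash
mkdir -p pics; cat > h.py <<'E'
import numpy as np, cv2
from rig import manip
def get(n):
    d=manip.get_image(n); K=np.array(d['intrinsics']); R=cv2.Rodrigues(np.array(d['rvec'],float))[0]; t=np.array(d['tvec'],float).ravel()
    z=d['z_map']; v,u=np.mgrid[:384,:512]
    c=np.stack([(u-K[0,2])/K[0,0]*z,(v-K[1,2])/K[1,1]*z,z],-1)
    W=(c-t)@R; W[z==0]=np.nan
    return d['image'],W
E
python3 - <<'E'
from h import *
print(manip.state(), manip.tips_ahead)
ims=[]
for n in('scene','top'):
    im,W=get(n); np.save(n+'.npy',W); cv2.imwrite(n+'.png',im[...,::-1]); cv2.imwrite(f'pics/{n}1.png',cv2.resize(im[...,::-1],(800,600)))
E
```

```text
{'time': 0.0, 'joint_positions': array([ 1.09400824e+00,  3.20290801e-01,  1.56569787e+00,  7.02548444e-06,
        1.25735309e+00, -1.99970813e-02]), 'qvel': array([ 0.00079879,  0.00040042, -0.00019945,  0.00120375,  0.00084062,
        0.00213375]), 'tau': array([ 4.16696439e-04, -4.12467599e+01, -2.31975603e+01,  7.28271296e-02,
        4.55469999e-02, -1.35357832e-04]), 'ee_pos': array([0.25339824, 0.51563602, 0.23511355]), 'orientation': array([-3.13984404e+00, -4.16526042e-05,  2.68479943e+00]), 'force': array([-0.02858025,  0.10827678,  0.59706488]), 'wrist_torque': array([ 0.02066391, -0.02590838, -0.03911593]), 'finger_force': 0.0, 'finger_gap': 0.09114670942134204} 0.022
```

View pics/top1.png

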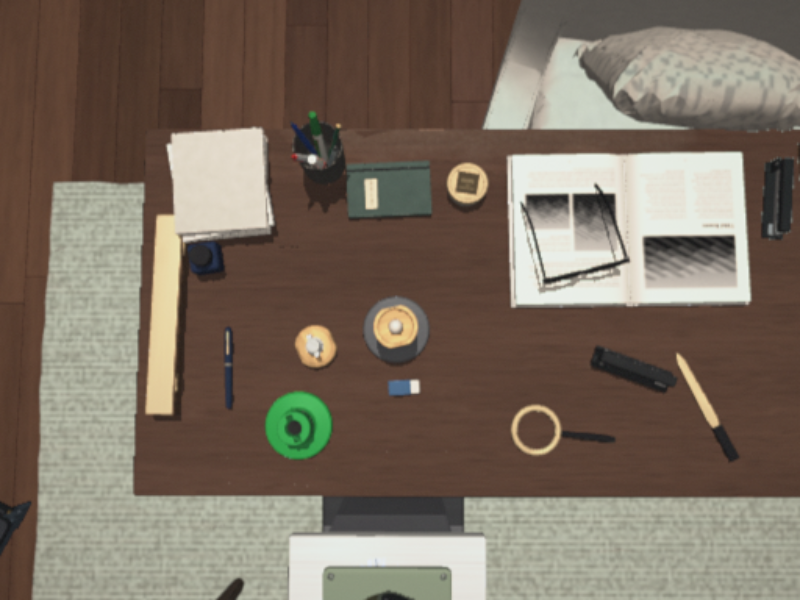

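View pics/scene1.png

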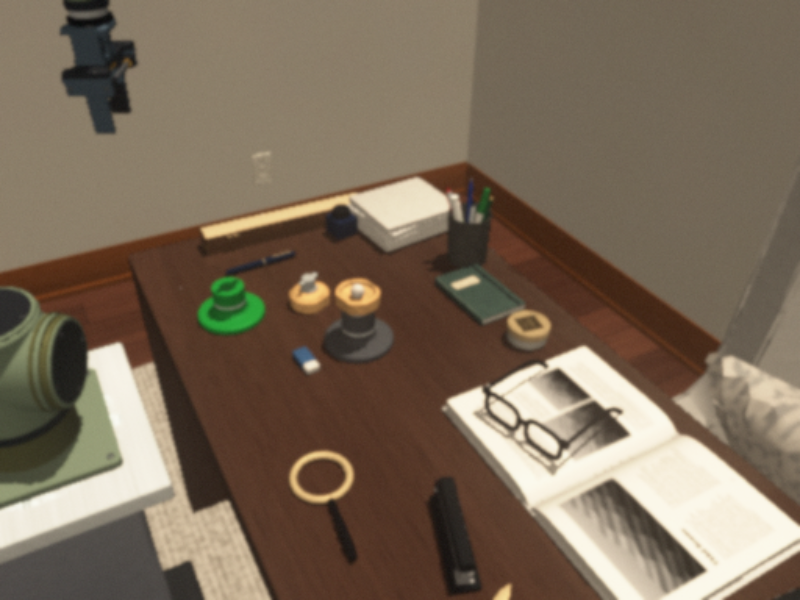

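The top view shows the stand and dish at about (395,327) in the 800x600 picture, the spare dish at (316,346), the eraser at (404,387) and the green decoy at (298,425). The scene view has the dish at (357,295). I'll zoom in next.

```bash
python3 - <<'E'
from h import *
T=cv2.imread('top.png');S=cv2.imread('scene.png')
a=cv2.resize(T[180:250,190:290],(800,560),interpolation=cv2.INTER_CUBIC)
b=cv2.resize(S[165:235,180:260],(640,560),interpolation=cv2.INTER_CUBIC)
c=np.hstack([cv2.resize(T[185:235,228:278],(400,400),interpolation=cv2.INTER_CUBIC),cv2.resize(S[165:235,195:265],(400,400),interpolation=cv2.INTER_CUBIC)])
cv2.imwrite('pics/c1.png',c)
for n in('top','scene'):
    W=np.load(n+'.npy').reshape(-1,3)
    with np.errstate(all='ignore'):
      m=(abs(W[:,2]-.096)<.004)&(np.hypot(W[:,0]-.45,W[:,1])<.2)
    print(n,m.sum(),np.nanmean(W[m],0))
W=np.load('top.npy')
print(W[209,253],W[225,253], W[205,230],W[221,202])
m=np.isfinite(W[...,2])&(abs(W[...,2]-.013)<.004); ys,xs=np.nonzero(m[180:240,225:285]); p=W[180:240,225:285][ys,xs]; print('foot',len(p),p.min(0),p.max(0))
E
```

```text
top 219 [ 0.4823973  -0.01267604  0.09549065]
scene 177 [ 0.48327345 -0.01737807  0.09469828]
[ 0.48135094 -0.01403816  0.10736881] [ 0.44529779 -0.01287582  0.01173476] [ 0.49733913  0.04733143 -0.0017724 ] [0.45444557 0.1129457  0.04911279]
foot 642 [ 0.42744424 -0.06424191  0.00902656] [0.53561496 0.04125512 0.01694965]
```

View pics/c1.png

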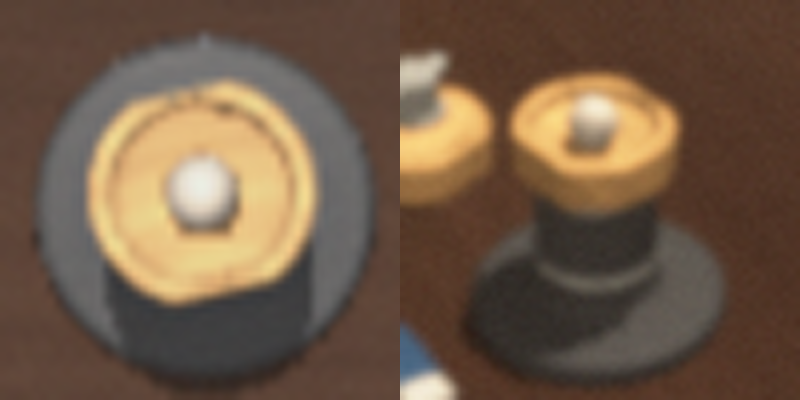

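The crop shows the dish (left half) with its flats at the top edge (130,105)-(225,82) and the bottom edge (180,302)-(270,285). The dish's y axis is therefore about 14° from world x. A model fit should sharpen that.

```bash
cat > fit.py <<'E'
from h import *
from scipy.optimize import minimize
import itertools
def wood(n,N=6):
    fs=[manip.get_image(n) for _ in range(N)]
    im=np.mean([f['image'].astype(float) for f in fs],0); return fs[0],im
def fit(n,c0,z=.096,N=6,show=True):
    d,im=wood(n,N); K=np.array(d['intrinsics']);rv=np.array(d['rvec'],float);tv=np.array(d['tvec'],float)
    uv=cv2.projectPoints(np.array([[*c0,z]]),rv,tv,K,None)[0].ravel(); u0,v0=np.round(uv).astype(int)
    s=21; P=im[v0-s:v0+s+1,u0-s:u0+s+1]; f=np.clip((P[...,0]-85)/70,0,1)   # wood (and ball) are bright in red
    yy,xx=np.mgrid[-s:s+1,-s:s+1]; r=np.hypot(xx,yy); f[r<7]=1
    up=4; g=(np.arange((2*s+1)*up)+.5)/up-.5-s
    U,V=np.meshgrid(g+u0,g+v0); R=cv2.Rodrigues(rv)[0]
    ray=np.stack([(U-K[0,2])/K[0,0],(V-K[1,2])/K[1,1],np.ones_like(U)],-1)@R; C=-R.T@tv.ravel()
    X=C+ray*((z-C[2])/ray[...,2])[...,None]
    sig=lambda a:1/(1+np.exp(-np.clip(a/.0006,-40,40)))
    def model(p):
        x=X[...,0]-p[0];y=X[...,1]-p[1]
        b=x*np.cos(p[2])+y*np.sin(p[2])
        m=sig(.0335-np.hypot(x,y))*sig(.030-abs(b))
        return cv2.GaussianBlur(m.reshape(2*s+1,up,2*s+1,up).mean((1,3)),(0,0),p[3])
    w=(r<18)
    cost=lambda p:((model(p)-f)**2*w).sum() if .2<p[3]<3 else 1e6
    out=[minimize(cost,[*c0,a,.8],method='Nelder-Mead',options=dict(initial_simplex=np.array([[*c0,a,.8]]+[[*(np.array(c0)+[.003*(i==0),.003*(i==1)]),a+.2*(i==2),.8+.2*(i==3)] for i in range(4)]),maxiter=400)) for a in np.deg2rad([-60,-30,0,14,30,60,90])]
    out.sort(key=lambda o:o.fun)
    for o in out[:4]: print(n,o.x[:2].round(4),'ydir deg',np.rad2deg(o.x[2]).round(2),o.x[3].round(2),o.fun.round(2))
    return out[0].x
if __name__=='__main__':
    p=fit('top',[.4824,-.0127])
    d=manip.get_image('top');W=get('top')[1][180:240,225:285].reshape(-1,3)
    # foot circle
    m=abs(W[:,2]-.013)<.004; q=W[m,:2].astype(np.float32); print('foot',cv2.minEnclosingCircle(q))
    for n in('top','scene'):
        im,W=get(n); W=W.reshape(-1,3); I=im.reshape(-1,3).astype(float)
        m=(np.hypot(W[:,0]-p[0],W[:,1]-p[1])<.015)&(W[:,2]>.0965); q=W[m]
        from scipy.optimize import least_squares
        b=least_squares(lambda c:np.linalg.norm(q-c,axis=1)-.011,[p[0],p[1],.096],loss='soft_l1',f_scale=.001).x; print('ball',n,m.sum(),b)
E
python3 fit.py
```

```text
top [ 0.4847 -0.0132] ydir deg 13.57 1.54 52.72
top [ 0.4847 -0.0132] ydir deg 13.56 1.54 52.72
top [ 0.4847 -0.0132] ydir deg 13.56 1.54 52.72
top [ 0.4847 -0.0132] ydir deg 13.56 1.54 52.72
foot ((0.48177844285964966, -0.01247444562613964), 0.05448399484157562)
ball top 63 [ 0.48205211 -0.01274504  0.09585447]
ball scene 49 [ 0.48441706 -0.01496546  0.09505372]
```

Emit:
send_rows(moves=[{"grip": -1,"xyz": [0.48,-1.1,0],"roll": -0.63},{"grip": -1,"xyz": [0.95,-2.2,0],"roll": -1.26},{"grip": -1,"xyz": [1.43,-3.3,0],"roll": -1.89},{"grip": -1,"xyz": [1.9,-4.4,0],"roll": -2.5},{"grip": -1,"xyz": [2.38,-5.5,0],"roll": -3.1},{"grip": -1,"xyz": [2.86,-6.6,0],"roll": -3.8},{"grip": -1,"xyz": [3.33,-7.7,0],"roll": -4.4},{"grip": -1,"xyz": [3.8,-8.8,0],"roll": -5},{"grip": -1,"xyz": [4.3,-9.9,0],"roll": -5.7},{"grip": -1,"xyz": [4.8,-11,0],"roll": -6.3},{"grip": -1,"xyz": [5.2,-12.1,0],"roll": -6.9},{"grip": -1,"xyz": [5.7,-13.2,0],"roll": -7.5},{"grip": -1,"xyz": [6.2,-14.3,0],"roll": -8.2},{"grip": -1,"xyz": [6.7,-15.4,0],"roll": -8.8},{"grip": -1,"xyz": [7.1,-16.5,0],"roll": -9.4},{"grip": -1,"xyz": [7.4,-17.2,0],"roll": -9.8},{"grip": -1,"xyz": [7.63,-17.63,0],"roll": -10.04},{"grip": -1,"xyz": [7.63,-17.63,0],"roll": -10.04},{"grip": -1,"xyz": [7.63,-17.63,0],"roll": -10.04}], force=40)

```text
time: 2.18
ee_pos: [0.4825, -0.0132, 0.2359]
orientation: [-3.141, -0.001, 1.807]
force: [-1.1, 0.4, -0.4]
finger_gap: 0.0912
finger_force: 0.0
```

Emit:
send_rows(moves=[{"grip": -1,"xyz": [0,0,-0.5]},{"grip": -1,"xyz": [0,0,-1]},{"grip": -1,"xyz": [0,0,-1.5]},{"grip": -1,"xyz": [0,0,-2]},{"grip": -1,"xyz": [0,0,-2.5]},{"grip": -1,"xyz": [0,0,-3]},{"grip": -1,"xyz": [0,0,-3.4]},{"grip": -1,"xyz": [0,0,-3.8]},{"grip": -1,"xyz": [0,0,-4.2]},{"grip": -1,"xyz": [0,0,-4.5]},{"grip": -1,"xyz": [0,0,-4.75]},{"grip": -0.9,"xyz": [0,0,-4.9]},{"grip": -0.8,"xyz": [0,0,-4.9]},{"grip": -0.7,"xyz": [0,0,-4.9]},{"grip": -0.6,"xyz": [0,0,-4.9]},{"grip": -0.5,"xyz": [0,0,-4.9]},{"grip": -0.5,"xyz": [0,0,-4.9]}], force=40)

```text
validation failed for argument at $.mo...
```

```bash
python3 - <<'E'
from h import *
im,W=get('scene'); T,V=get('top')
cv2.imwrite('pics/c2.png',np.hstack([cv2.resize(T[170:250,213:293,::-1],(400,400),interpolation=cv2.INTER_CUBIC),cv2.resize(im[140:240,180:280,::-1],(400,400),interpolation=cv2.INTER_CUBIC)]))
E
```

```text
(no output)
```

View pics/c2.png

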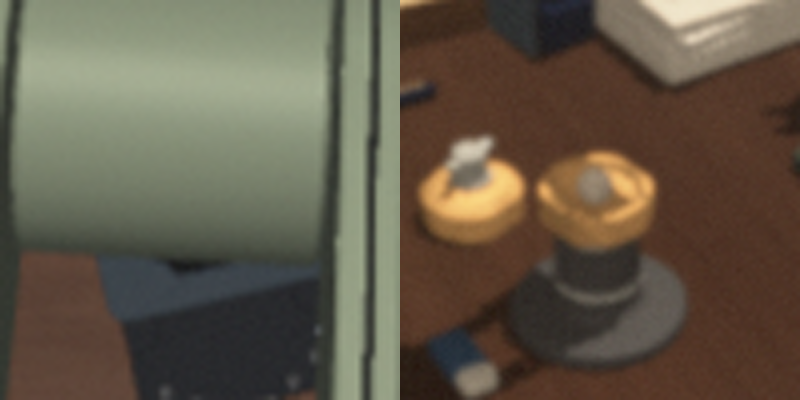

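The move was refused because every row needs "roll". In the picture the arm hides the dish from above, and the scene view shows the dish and ball untouched at (595,195). I'll resend it with roll.

Emit:
send_rows(moves=[{"grip": -1,"xyz": [0,0,-0.5],"roll": 0},{"grip": -1,"xyz": [0,0,-1],"roll": 0},{"grip": -1,"xyz": [0,0,-1.5],"roll": 0},{"grip": -1,"xyz": [0,0,-2],"roll": 0},{"grip": -1,"xyz": [0,0,-2.5],"roll": 0},{"grip": -1,"xyz": [0,0,-3],"roll": 0},{"grip": -1,"xyz": [0,0,-3.4],"roll": 0},{"grip": -1,"xyz": [0,0,-3.8],"roll": 0},{"grip": -1,"xyz": [0,0,-4.2],"roll": 0},{"grip": -1,"xyz": [0,0,-4.5],"roll": 0},{"grip": -1,"xyz": [0,0,-4.75],"roll": 0},{"grip": -0.9,"xyz": [0,0,-4.9],"roll": 0},{"grip": -0.8,"xyz": [0,0,-4.9],"roll": 0},{"grip": -0.7,"xyz": [0,0,-4.9],"roll": 0},{"grip": -0.6,"xyz": [0,0,-4.9],"roll": 0},{"grip": -0.5,"xyz": [0,0,-4.9],"roll": 0},{"grip": -0.5,"xyz": [0,0,-4.9],"roll": 0}], force=40)

```text
time: 3.7
ee_pos: [0.4828, -0.0129, 0.0894]
orientation: [3.141, 0.0, 1.808]
force: [0.4, 0.2, -0.9]
finger_gap: 0.0685
finger_force: 0.0
```

```bash
python3 - <<'E'
from h import *
im,W=get('scene'); print(manip.state()['finger_gap'],manip.state()['finger_force'])
cv2.imwrite('pics/c3.png',cv2.resize(im[130:230,180:280,::-1],(600,600),interpolation=cv2.INTER_CUBIC))
E
```

```text
0.06849235308103496 0.0
```

View pics/c3.png

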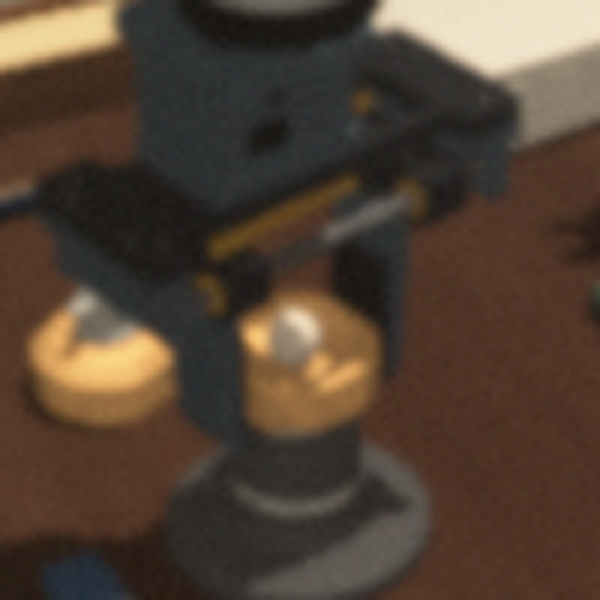

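The fingers straddle the dish, left of it at (215,370) and right at (385,320), with the ball near the middle at (295,335). I'll close gently.

Emit:
send_rows(moves=[{"grip": -0.47,"xyz": [0,0,0],"roll": 0},{"grip": -0.44,"xyz": [0,0,0],"roll": 0},{"grip": -0.42,"xyz": [0,0,0],"roll": 0},{"grip": -0.4,"xyz": [0,0,0],"roll": 0},{"grip": -0.39,"xyz": [0,0,0],"roll": 0},{"grip": -0.38,"xyz": [0,0,0],"roll": 0},{"grip": -0.37,"xyz": [0,0,0],"roll": 0},{"grip": -0.36,"xyz": [0,0,0],"roll": 0},{"grip": -0.35,"xyz": [0,0,0],"roll": 0},{"grip": -0.34,"xyz": [0,0,0],"roll": 0},{"grip": -0.33,"xyz": [0,0,0],"roll": 0},{"grip": -0.32,"xyz": [0,0,0],"roll": 0},{"grip": -0.31,"xyz": [0,0,0],"roll": 0},{"grip": -0.3,"xyz": [0,0,0],"roll": 0},{"grip": -0.28,"xyz": [0,0,0],"roll": 0},{"grip": -0.25,"xyz": [0,0,0],"roll": 0},{"grip": -0.2,"xyz": [0,0,0],"roll": 0},{"grip": -0.1,"xyz": [0,0,0],"roll": 0}], force=12)

```text
time: 5.25
ee_pos: [0.4827, -0.013, 0.0892]
orientation: [3.141, 0.0, 1.809]
force: [3.0, 0.3, 3.8]
finger_gap: 0.06
finger_force: 12.0
```

Emit:
send_rows(moves=[{"grip": 0,"xyz": [0,0,0],"roll": 0},{"grip": 0.5,"xyz": [0,0,0],"roll": 0},{"grip": 1,"xyz": [0,0,0],"roll": 0},{"grip": 1,"xyz": [0,0,0],"roll": 0},{"grip": 1,"xyz": [0,0,0],"roll": 0}], force=40)

```text
time: 5.67
ee_pos: [0.4826, -0.013, 0.089]
orientation: [3.141, 0.0, 1.809]
force: [2.5, 0.2, 2.8]
finger_gap: 0.0598
finger_force: 39.9
```

```bash
cat > b.py <<'E'
from h import *
from scipy.optimize import least_squares
# ball from white pixels of the scene camera, relative to TCP axis
im,W=get('scene'); s=manip.state(); p=s['ee_pos']
q=W.reshape(-1,3); I=im.reshape(-1,3).astype(int)
m=(np.hypot(q[:,0]-p[0],q[:,1]-p[1])<.022)&(q[:,2]>p[2]+.006)&(q[:,2]<p[2]+.03)&(I[:,0]-I[:,2]<60)&(I[:,0]>110)
b=least_squares(lambda c:np.linalg.norm(q[m]-c,axis=1)-.011,[p[0],p[1],p[2]+.007],loss='soft_l1',f_scale=.001).x
print(m.sum(),'ball-tcp mm',((b-p)*1000).round(1),'gap',s['finger_gap'],'F',s['finger_force'],s['force'].round(1),s['wrist_torque'].round(2),p.round(4),s['orientation'].round(3))
E
python3 b.py
```

```text
43 ball-tcp mm [-0.3 -2.1  5.7] gap 0.05975037194709563 F 39.92872256429109 [2.5 0.3 3.9] [-0.11 -0.5   0.01] [ 0.4826 -0.013   0.089 ] [3.141 0.    1.809]
```

Emit:
send_rows(moves=[{"grip": 1,"xyz": [0,0,-0.015],"roll": 0},{"grip": 1,"xyz": [0,0,-0.035],"roll": 0},{"grip": 1,"xyz": [0,0,-0.06],"roll": 0},{"grip": 1,"xyz": [0,0,-0.085],"roll": 0},{"grip": 1,"xyz": [0,0,-0.11],"roll": 0},{"grip": 1,"xyz": [0,0,-0.135],"roll": 0},{"grip": 1,"xyz": [0,0,-0.16],"roll": 0},{"grip": 1,"xyz": [0,0,-0.185],"roll": 0},{"grip": 1,"xyz": [0,0,-0.21],"roll": 0},{"grip": 1,"xyz": [0,0,-0.23],"roll": 0},{"grip": 1,"xyz": [0,0,-0.24],"roll": 0},{"grip": 1,"xyz": [0,0,-0.24],"roll": 0},{"grip": 1,"xyz": [0,0,-0.24],"roll": 0}])

```text
time: 6.8
ee_pos: [0.4826, -0.013, 0.0823]
orientation: [3.141, 0.0, 1.809]
force: [0.6, -0.3, 8.8]
finger_gap: 0.0597
finger_force: 39.9
```

```bash
python3 b.py
```

```text
44 ball-tcp mm [-0.1 -2.6  5.5] gap 0.05961668227197418 F 39.91291892438312 [ 1.8 -0.7  9.8] [-0.23 -0.23  0.02] [ 0.4826 -0.013   0.0823] [3.141 0.    1.809]
```

Emit:
send_rows(moves=[{"grip": 1,"xyz": [0,0,0],"roll": 0.1},{"grip": 1,"xyz": [0,0,0],"roll": 0.3},{"grip": 1,"xyz": [0,0,0],"roll": 0.6},{"grip": 1,"xyz": [0,0,0],"roll": 1},{"grip": 1,"xyz": [0,0,0],"roll": 1.5},{"grip": 1,"xyz": [0,0,0],"roll": 2},{"grip": 1,"xyz": [0,0,0],"roll": 2.6},{"grip": 1,"xyz": [0,0,0],"roll": 3.2},{"grip": 1,"xyz": [0,0,0],"roll": 3.8},{"grip": 1,"xyz": [0,0,0],"roll": 4.4},{"grip": 1,"xyz": [0,0,0],"roll": 5},{"grip": 1,"xyz": [0,0,0],"roll": 5.6},{"grip": 1,"xyz": [0,0,0],"roll": 6.2},{"grip": 1,"xyz": [0,0,0],"roll": 6.8},{"grip": 1,"xyz": [0,0,0],"roll": 7.3},{"grip": 1,"xyz": [0,0,0],"roll": 7.7},{"grip": 1,"xyz": [0,0,0],"roll": 7.9},{"grip": 1,"xyz": [0,0,0],"roll": 8},{"grip": 1,"xyz": [0,0,0],"roll": 8}])

```text
time: 8.43
ee_pos: [0.4817, -0.0129, 0.0823]
orientation: [-3.141, -0.001, 2.507]
force: [-0.6, -0.5, 10.7]
finger_gap: 0.0599
finger_force: 39.9
```

```bash
python3 b.py
```

```text
0 ball-tcp mm [0. 0. 7.] gap 0.059420409814092794 F 39.90193394041853 [ 0.3 -0.  11.5] [-0.18  0.15 -0.05] [ 0.4817 -0.0129  0.0823] [-3.141e+00 -1.000e-03  2.507e+00]
```

Emit:
send_rows(moves=[{"grip": 1,"xyz": [0,0,0],"roll": 0.1},{"grip": 1,"xyz": [0,0,0],"roll": 0.3},{"grip": 1,"xyz": [0,0,0],"roll": 0.6},{"grip": 1,"xyz": [0,0,0],"roll": 1},{"grip": 1,"xyz": [0,0,0],"roll": 1.5},{"grip": 1,"xyz": [0,0,0],"roll": 2.1},{"grip": 1,"xyz": [0,0,0],"roll": 2.8},{"grip": 1,"xyz": [0,0,0],"roll": 3.5},{"grip": 1,"xyz": [0,0,0],"roll": 4.2},{"grip": 1,"xyz": [0,0,0],"roll": 4.9},{"grip": 1,"xyz": [0,0,0],"roll": 5.6},{"grip": 1,"xyz": [0,0,0],"roll": 6.3},{"grip": 1,"xyz": [0,0,0],"roll": 7},{"grip": 1,"xyz": [0,0,0],"roll": 7.7},{"grip": 1,"xyz": [0,0,0],"roll": 8.4},{"grip": 1,"xyz": [0,0,0],"roll": 9},{"grip": 1,"xyz": [0,0,0],"roll": 9.5},{"grip": 1,"xyz": [0,0,0],"roll": 9.8},{"grip": 1,"xyz": [0,0,0],"roll": 10},{"grip": 1,"xyz": [0,0,0],"roll": 10}])

```text
time: 10.15
ee_pos: [0.4821, -0.0132, 0.0823]
orientation: [-3.141, -0.001, -2.903]
force: [-0.1, -1.7, 9.8]
finger_gap: 0.0594
finger_force: 39.9
```

```bash
python3 b.py; python3 - <<'E'
from h import *
im,W=get('scene')
cv2.imwrite('pics/c4.png',cv2.resize(im[130:230,180:280,::-1],(600,600),interpolation=cv2.INTER_CUBIC))
E
```

```text
31 ball-tcp mm [ 2.9 -0.4  7.8] gap 0.06000110699661577 F 39.90008968314214 [ 0.2 -1.8  9. ] [-0.29 -0.08 -0.05] [ 0.4821 -0.0132  0.0823] [-3.141e+00 -1.000e-03 -2.903e+00]
```

View pics/c4.png

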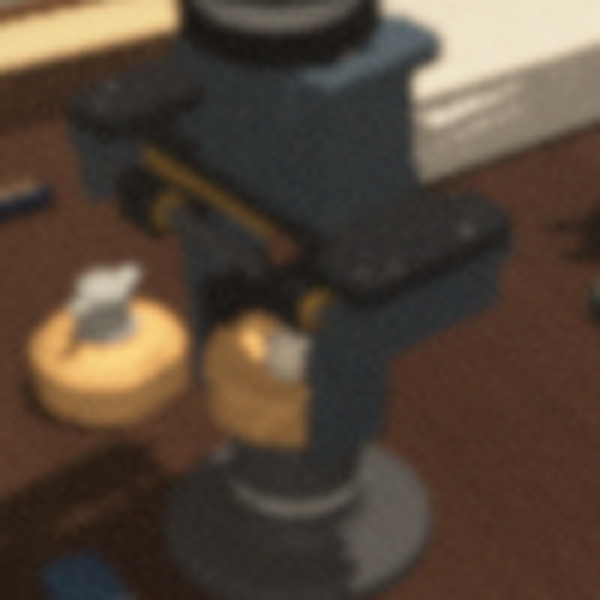

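The quarter turn is complete: the yaw rose by 1.571 rad with no torque build-up. The ball is still near the middle at (290,350), partly behind the right finger. I'll lift a little and check the force for catching.

Emit:
send_rows(moves=[{"grip": 1,"xyz": [0,0,0.01],"roll": 0},{"grip": 1,"xyz": [0,0,0.03],"roll": 0},{"grip": 1,"xyz": [0,0,0.05],"roll": 0},{"grip": 1,"xyz": [0,0,0.08],"roll": 0},{"grip": 1,"xyz": [0,0,0.11],"roll": 0},{"grip": 1,"xyz": [0,0,0.14],"roll": 0},{"grip": 1,"xyz": [0,0,0.17],"roll": 0},{"grip": 1,"xyz": [0,0,0.19],"roll": 0},{"grip": 1,"xyz": [0,0,0.2],"roll": 0},{"grip": 1,"xyz": [0,0,0.2],"roll": 0}])

```text
time: 11.08
ee_pos: [0.4821, -0.0132, 0.0876]
orientation: [-3.141, -0.001, -2.903]
force: [0.8, -4.1, 4.0]
finger_gap: 0.0601
finger_force: 39.9
```

```bash
python3 b.py
```

```text
30 ball-tcp mm [ 1.2 -1.5  5.8] gap 0.05971479977088364 F 39.894624941807706 [ 0.5 -3.7  3.6] [-0.76 -0.13 -0.08] [ 0.4821 -0.0132  0.0876] [-3.141e+00 -1.000e-03 -2.903e+00]
```

The lift is free: Fz is 3.8 N, as the spring predicts. There is a side force of about -4 N in y, so I'll ease toward -y while lifting slowly.

Emit:
send_rows(moves=[{"grip": 1,"xyz": [0,-0.01,0],"roll": 0},{"grip": 1,"xyz": [0,-0.02,0],"roll": 0},{"grip": 1,"xyz": [0,-0.03,0],"roll": 0},{"grip": 1,"xyz": [0,-0.03,0],"roll": 0},{"grip": 1,"xyz": [0,-0.03,0.02],"roll": 0},{"grip": 1,"xyz": [0,-0.03,0.05],"roll": 0},{"grip": 1,"xyz": [0,-0.03,0.08],"roll": 0},{"grip": 1,"xyz": [0,-0.03,0.1],"roll": 0},{"grip": 1,"xyz": [0,-0.03,0.1],"roll": 0}])

```text
time: 11.88
ee_pos: [0.4821, -0.0134, 0.0907]
orientation: [3.141, -0.001, -2.904]
force: [-0.4, 1.6, 3.2]
finger_gap: 0.0599
finger_force: 39.9
```

```bash
python3 b.py
```

```text
33 ball-tcp mm [ 2.5 -2.3  6.7] gap 0.05987122039580586 F 39.92933199653635 [-1.1  1.3  2.4] [0.44 0.19 0.03] [ 0.4821 -0.0134  0.0907] [ 3.141e+00 -1.000e-03 -2.904e+00]
```

Emit:
send_rows(moves=[{"grip": 1,"xyz": [0,0,0.02],"roll": 0},{"grip": 1,"xyz": [0,0,0.05],"roll": 0},{"grip": 1,"xyz": [0,0,0.08],"roll": 0},{"grip": 1,"xyz": [0,0,0.11],"roll": 0},{"grip": 1,"xyz": [0,0,0.14],"roll": 0},{"grip": 1,"xyz": [0,0,0.17],"roll": 0},{"grip": 1,"xyz": [0,0,0.2],"roll": 0},{"grip": 1,"xyz": [0,0,0.23],"roll": 0},{"grip": 1,"xyz": [0,0,0.26],"roll": 0},{"grip": 1,"xyz": [0,0,0.29],"roll": 0},{"grip": 1,"xyz": [0,0,0.32],"roll": 0},{"grip": 1,"xyz": [0,0,0.34],"roll": 0},{"grip": 1,"xyz": [0,0,0.34],"roll": 0}])

```text
time: 13.02
ee_pos: [0.4826, -0.0138, 0.1011]
orientation: [-3.142, 0.0, -2.904]
force: [-0.6, -0.7, -0.6]
finger_gap: 0.0597
finger_force: 39.9
```

```bash
python3 b.py
```

```text
34 ball-tcp mm [ 1.1 -1.2  5.4] gap 0.060005915678139385 F 39.92344660895469 [-0.1  0.6 -1.8] [ 0.1  -0.02  0.01] [ 0.4826 -0.0137  0.1011] [ 3.142  0.    -2.904]
```

The dish is free and only its weight shows. I'll lift the remaining 0.101 m.

Emit:
send_rows(moves=[{"grip": 1,"xyz": [0,0,0.04],"roll": 0},{"grip": 1,"xyz": [0,0,0.12],"roll": 0},{"grip": 1,"xyz": [0,0,0.24],"roll": 0},{"grip": 1,"xyz": [0,0,0.4],"roll": 0},{"grip": 1,"xyz": [0,0,0.6],"roll": 0},{"grip": 1,"xyz": [0,0,0.85],"roll": 0},{"grip": 1,"xyz": [0,0,1.1],"roll": 0},{"grip": 1,"xyz": [0,0,1.35],"roll": 0},{"grip": 1,"xyz": [0,0,1.6],"roll": 0},{"grip": 1,"xyz": [0,0,1.85],"roll": 0},{"grip": 1,"xyz": [0,0,2.1],"roll": 0},{"grip": 1,"xyz": [0,0,2.35],"roll": 0},{"grip": 1,"xyz": [0,0,2.6],"roll": 0},{"grip": 1,"xyz": [0,0,2.82],"roll": 0},{"grip": 1,"xyz": [0,0,3.02],"roll": 0},{"grip": 1,"xyz": [0,0,3.18],"roll": 0},{"grip": 1,"xyz": [0,0,3.29],"roll": 0},{"grip": 1,"xyz": [0,0,3.35],"roll": 0},{"grip": 1,"xyz": [0,0,3.37],"roll": 0},{"grip": 1,"xyz": [0,0,3.37],"roll": 0}])

```text
time: 14.73
ee_pos: [0.4825, -0.0137, 0.202]
orientation: [3.141, -0.0, -2.904]
force: [0.4, -0.6, -1.1]
finger_gap: 0.0597
finger_force: 39.9
```

Emit:
send_rows(moves=[{"grip": 1,"xyz": [0,0,0],"roll": 0},{"grip": 1,"xyz": [0,0,0],"roll": 0},{"grip": 1,"xyz": [0,0,0],"roll": 0},{"grip": 1,"xyz": [0,0,0],"roll": 0},{"grip": 1,"xyz": [0,0,0],"roll": 0},{"grip": 1,"xyz": [0,0,0],"roll": 0},{"grip": 1,"xyz": [0,0,0],"roll": 0},{"grip": 1,"xyz": [0,0,0],"roll": 0},{"grip": 1,"xyz": [0,0,0],"roll": 0},{"grip": 1,"xyz": [0,0,0],"roll": 0}])

```text
time: 15.57
ee_pos: [0.4825, -0.0137, 0.2021]
orientation: [3.142, 0.0, -2.904]
force: [0.9, 0.1, -1.6]
finger_gap: 0.0596
finger_force: 39.9
```

```bash
python3 b.py;python3 b.py; python3 - <<'E'
from h import *
im,W=get('scene')
cv2.imwrite('pics/c5.png',cv2.resize(im[90:240,170:320,::-1],(600,600),interpolation=cv2.INTER_CUBIC))
E
```

```text
40 ball-tcp mm [ 2.3 -2.5  5.2] gap 0.05971573451740269 F 39.923362428016844 [-0.7 -0.2 -0.9] [ 0.01 -0.    0.01] [ 0.4825 -0.0137  0.2021] [ 3.142  0.    -2.904]
38 ball-tcp mm [ 1.1 -1.   5.6] gap 0.05975191845203323 F 39.923471258953214 [-0.  -0.9 -2. ] [-0.01  0.04  0.  ] [ 0.4825 -0.0137  0.2021] [ 3.141 -0.    -2.904]
```

View pics/c5.png

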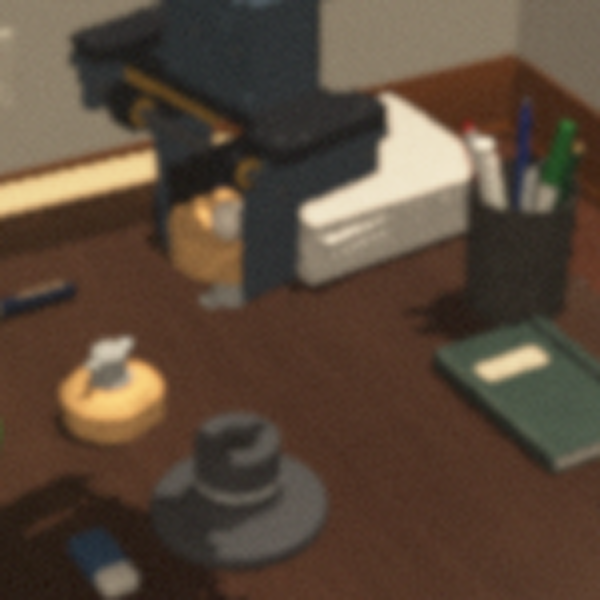

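The dish is held level, with its spigot visible at (222,295) above the empty stand at (238,450). The ball is in the middle at (228,215), and the spare dish, eraser and notebook look undisturbed.

```bash
python3 -c "
from rig import manip
print(manip.finish_job())"
```

```text
the job is handed in; nothing more can be done
None
```

I pressed the dish down, gave it its quarter turn, lifted it off and handed the job in. The arm still holds it level, with its foot about 10 cm above the stand's top and the ball near the middle. The hand-in call returned no verdict.

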